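Hold an angle gauge on the set mark over a humped bearer

ROBOT

A 7-joint arm with a two-finger parallel gripper is mounted at the origin on the work surface. World frame = base frame: x ahead of the robot, y to its left, z up, the work surface at z = 0. Lengths are in m, angles in rad, forces in N, time in s.
With the tool pointing down it reaches from about 0.4 to 0.85 m from the base axis. Payload 4.5 kg.
Tool frame: the origin (TCP) lies at the very end of the fingers, on their centre line; the grasp point (between the pads) lies 19 mm behind it (grip_point_offset is the distance from the TCP to the grasp point, in m); y points along the fingers, x is the direction in which the jaws open and shut, and the axes are right-handed (so a half turn about y gives the same grasp; the last joint's range is limited). The gripper opens to 88 mm and grips with 3 to 60 N. Pads are 18 mm wide; open, the fingers measure 123 mm over their backs; the gripper's body (75 mm by 187 mm) begins 45 mm behind the grasp point.
Start: joints at [-1.121, 0.689, -0.195, 1.565, 0.157, 0.902, -0.215], TCP at [0.252, 0.572, 0.239] pointing down, gripper open.
Joint ranges: [-3.01, 3.01], [-0.46, 2.08], [-1.47, 1.51], [0.13, 2.56], [-1, 4.14], [0.04, 2.09], [-2.66, 2.66]. Speed limits (rad/s): [2.57, 2.57, 3.14, 3.14, 3.14, 3.14, 3.14].

INTERFACE

Orientations are given as a unit quaternion [w, x, y, z].
In Python, from workcell import get_state, get_image, camera_info, finish_job, grip_point_offset gives the robot as it stands.
- The arm moves only by the tool send_rows, never from a script. Its argument "steps" is a list of rows, each an object with "delta_rot": the turn, a rotation vector about the tool's x, y, z normalised to -1 to 1, where 1 is pi/4 rad, a list of three; "dp": the shift along the tool's x, y, z normalised to -1 to 1, where 1 is 0.5 m, a list of three; "claw": the closure, from -1 (fully open) to 1 (shut). A call has 1 to 10 rows; each row is the pose to reach, as a shift and turn from the pose measured when the call began, along the tool's axes at that moment; what a row does not reach only later rows make up. A row lasts 1/10 s, in which the tool goes at most 50 mm and 8.59 degrees, less where a joint would pass 70% of its speed; a pose out of reach is approached as far as the arm can. A call with a number of a shift or a turn outside -1 to 1 is refused whole. A call with a gripper value outside its range is refused whole. The fingers move at their own pace and stop on an object; the grip force is fixed at half the most. Time passes only in rows, so rows that repeat a pose let the fingers close. It gives the time, the measured TCP pose, the force and the opening at its end, in the units of the state.
- get_state(): the state, without advancing time (a new reading comes with each control period).
- get_image(name): name is "side" or "top" or "wrist"; returns (picture, depth): 384x512x3 uint8, red, green, blue; 384x512 float32, m along the optical axis (not along the pixel's ray), 0 where there is no reading.
- camera_info(name): a dict with "mtx" (3x3 intrinsics, pixels), "k1" (the pictures are not rectified: a ray, as slopes to the right and down, at radius r is drawn at 1 + k1 r^2 times it, then the intrinsics apply), "extrinsics" (4x4, takes a point from camera to world coordinates); the wrist camera has in their place "tool_from_camera" (4x4, takes a point from camera to tool coordinates, whose origin is the TCP and whose axes are the tool frame's). Camera axes: x right, y down, z forward; pixel columns grow to the right and rows downward; lengths in m; the calibration is good to about 2 mm. A picture is of the moment at which its call begins: read the wrist's pose just before it. camera_info takes no time and is no camera call.
- finish_job(): hands the job in, once; it reports no verdict.
The state is a dict: "time_s": time; "joint_positions": joint angles; "qd": joint speeds; "joint_torque": joint torques, N m; "tool_pos": TCP position; "eef_rot": TCP orientation; "force": force on the tool from outside, world axes, zero at the start; "ft_torque": the same for the moment, N m; "finger_gap": finger opening in m.
Only numpy, scipy, OpenCV 4.12 (cv2) and the standard library are available. Lean on these libraries where they do the work, as an engineer would, in place of code of your own. Each camera call takes 0.05 s, during which the arm holds its last target.

TASK

I am packing up the new mail chute, and its bearer, the wooden offcut screwed to the shelf, has a hump. Pick up the angle gauge, stand it level on the hump, centred on it and in line with the offcut, then rock it there until its swinging pointer settles on the set mark on the dial. Finish while still holding the gauge like that, resting lightly on the hump, so that I can measure the gap under its base, and leave the other things on the shelf alone.

Things in the scene. Friction and masses are not known exactly. Their poses are not given: they have to be found in the camera images.
- gauge: pendulum angle gauge, about 0.5 kg, standing on the shelf: a steel base bar 40 (x) by 110 (y) by 14 high, on it a round black housing 130 across and 26 thick (centre 76 above the underside, top at 141), and on top of that a rubber grip block 22 (x) by 34 (y), solid enough for a firm grip, from 141 to 181 above the underside. Origin: centre of the underside of the base; z up, y along the base, x out of the white dial, which looks away from the robot
- gauge_foot (a point): centre of the underside of the gauge's base
- gauge_grip (a point): point near the middle of the gauge's grip block, 165 mm above the underside
- pointer (a joint): angle in rad of the gauge's free-swinging weighted needle relative to its housing, about the gauge's x axis: 0 when the gauge stands upright; the needle always hangs true, so it reads +a when the gauge is leaned so that its +y end is a rad lower. It swings for about a second after a move
- marker (a joint): angle in rad, on the same scale as the pointer, of the set mark: a dark T-shaped steel tab (bar 16 wide, stem 5 wide and 12 long, pointing to the centre) at the dial's rim, locked under the dial's window, somewhere between 0.13 and 0.27 on the gauge's -y side of the dial's top. The pointer is on the mark when both read the same
- pointer_tip (a point): tip of the needle, 45 mm above the dial's centre when upright; its z runs along the needle from the dial's centre to the tip
- marker_tip (a point): inner end of the set mark, 45 mm from the dial's centre; its z runs from the dial's centre through the mark
- bearer: wooden joist offcut screwed fast to the shelf, 60 (x) by 200 (y), flat top 40 mm above the shelf, with a rounded hump right across its middle: top of the hump 60 mm above the shelf, rounded about its x direction with a radius of 30 mm, so a gauge standing on it can be leaned up to about 0.33 rad before an end of its base meets the flat. Origin: centre of the underside; y along the offcut
- hump (a point): top of the hump, in the middle of the offcut. Wood and steel are hard: half a millimetre up or down changes the load on the hump by several newtons.
- cup: white ceramic cup, 80 across, 85 high; bystander; origin at the centre of its underside
- puck: olive silicone charging puck, 92 across, 13 high; bystander; origin at the centre of its underside
- opener: black plastic garage opener, 60 by 38 by 15; bystander; origin at the centre of its underside
- pencil: flat carpenter's pencil, 170 by 13 by 8, lying along x; bystander; origin at the centre of its underside
- packers: two thin grey plastic packers joined as a stack, 100 by 32 by 9; bystander; origin at the centre of its underside
- rule: folded wooden rule, 180 by 15 by 15; bystander; origin at the centre of its underside
- keepbox: clear acrylic box with a flip-top lid, 100 by 150 by 68, fixed; bystander; origin at the centre of its underside. It stays where it is
- keepbox_lid (a joint): angle in rad of the clear box's lid, 0 shut; it stays shut
There are look-alikes about, which are no part of the job. Of the things that look like the gauge, the smaller one is meant.

How it is judged:
On the way, in this order (a step that is already met when the one before it is completed fails the run):
1. the held gauge stands level on the hump, centred and in line with the offcut (contact force between gauge and bearer above 0.3 N and horizontal distance between gauge_foot and hump below 0.025 m and angle between the x axis of gauge and the x axis of bearer, either way round below 0.2 rad and contact force between the fingers and gauge above 1 N and angle between gauge's own z axis and vertical below 0.06 rad), for 0.2 s.
2. rocked on the hump until the pointer is on the set mark (contact force between gauge and bearer above 0.3 N and horizontal distance between gauge_foot and hump below 0.025 m and angle between the x axis of gauge and the x axis of bearer, either way round below 0.2 rad and contact force between the fingers and gauge above 1 N and angle between the z axis of pointer_tip and the z axis of marker_tip, either way round below 0.045 rad), for 0.4 s.
At the end, for the whole second after the job is handed in: fingers still hold the gauge (over 1 N); it rests on the hump with 0.3 to 25 N, foot centre within 25 mm of the hump seen from above and over 45 mm above the shelf, in line with the offcut within 0.2 rad; pointer at rest within 0.045 rad of the set mark, gauge still (all of step 2 and contact force between gauge and bearer below 25 N and velocity of joint pointer between -0.15 and 0.15 rad/s and linear speed of gauge below 0.01 m/s and height (world z) of gauge_foot above 0.045 m); the arm keeps its last pose, push and grip.
It fails at once if a bystander is pushed more than 25 mm or the clear box is opened (value of joint keepbox_lid above 0.3 rad or distance of any of cup, puck, opener, pencil, packers, rule from where it was at the start of the episode above 0.025 m).
It also fails if it takes over 48 s, if anything falls off the work surface, if the arm or the gripper's body presses on something with over 40 N, if the wrist force passes 120 N, or if a joint passes its speed limit or range.

## Working session

There is one attempt and no reset: what is moved stays moved. The work goes in short steps, Python scripts to look and compute and a tool call to move; the robot and the scene stay as the last step left them, time stands still between calls to the robot, and variables do not carry over. Pictures are saved under pics/ and viewed, and the job is handed in when it is done.

Besides the shell and the picture viewer there is one more tool, called after "Emit:" in YAML: its name, and indented under it one key for each argument. send_rows: Moves the arm, as the interface text tells. Scaled input: -1 to 1 covers 0.5 m each way for a shift and pi/4 rad each way for a turn. Its arguments: {"type":"object","properties":{"steps":{"type":"array"}},"required":["steps"]}

```bash
mkdir -p pics; ls
python3 - <<'E'
from workcell import *
import numpy as np, cv2
s=get_state()
for k,v in s.items(): print(k,np.round(v,4))
print(grip_point_offset if not callable(grip_point_offset) else grip_point_offset())
for n in ["side","top","wrist"]:
    c=camera_info(n); print(n,{k:np.round(v,4).tolist() for k,v in c.items()})
for n in ["side","top"]:
    im,d=get_image(n); np.savez(f"{n}0.npz",im=im,d=d)
    cv2.imwrite(f"pics/{n}0.png",cv2.resize(im[:,:,::-1],(800,600),interpolation=cv2.INTER_CUBIC))
E
```

```text
pics
time_s 0.0
joint_positions [-1.1212  0.69   -0.1945  1.5664  0.1573  0.9025 -0.2151]
qd [ 0.0002 -0.001  -0.0004 -0.0009 -0.0011  0.001   0.0003]
joint_torque [ 1.00000e-04 -5.27578e+01 -1.26650e+00 -1.53429e+01 -5.26000e-02
  6.70000e-03  2.00000e-04]
tool_pos [0.2522 0.5711 0.2379]
eef_rot [-0.592   0.5928  0.3855 -0.3866]
force [ 0.6727  0.3257 -0.1907]
ft_torque [0.0144 0.0677 0.0105]
finger_gap 0.0881
0.0187
side {'mtx': [[417.178, 0.0, 251.0311], [0.0, 417.178, 195.1912], [0.0, 0.0, 1.0]], 'k1': -0.1472, 'extrinsics': [[-0.9389, -0.2734, 0.2092, 0.2629], [-0.3442, 0.731, -0.5892, 0.7759], [0.0081, -0.6252, -0.7804, 1.2483], [0.0, 0.0, 0.0, 1.0]]}
top {'mtx': [[439.2845, 0.0, 254.1544], [0.0, 439.2845, 189.7073], [0.0, 0.0, 1.0]], 'k1': -0.1037, 'extrinsics': [[-0.0073, -0.9981, 0.0607, 0.5064], [-1.0, 0.0071, -0.0035, -0.0933], [0.0031, -0.0607, -0.9981, 1.2689], [0.0, 0.0, 0.0, 1.0]]}
wrist {'mtx': [[277.5616, 0.0, 254.0148], [0.0, 277.5616, 186.321], [0.0, 0.0, 1.0]], 'k1': -0.0626, 'tool_from_camera': [[1.0, -0.0018, -0.0002, 0.0003], [-0.0003, -0.263, 0.9648, -0.1456], [-0.0018, -0.9648, -0.263, 0.0695], [0.0, 0.0, 0.0, 1.0]]}
```

View pics/side0.png

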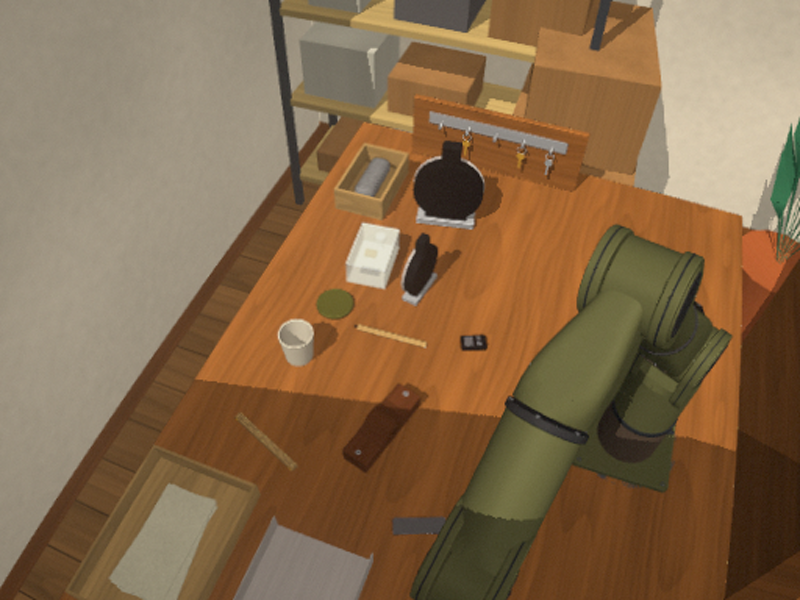

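View pics/top0.png

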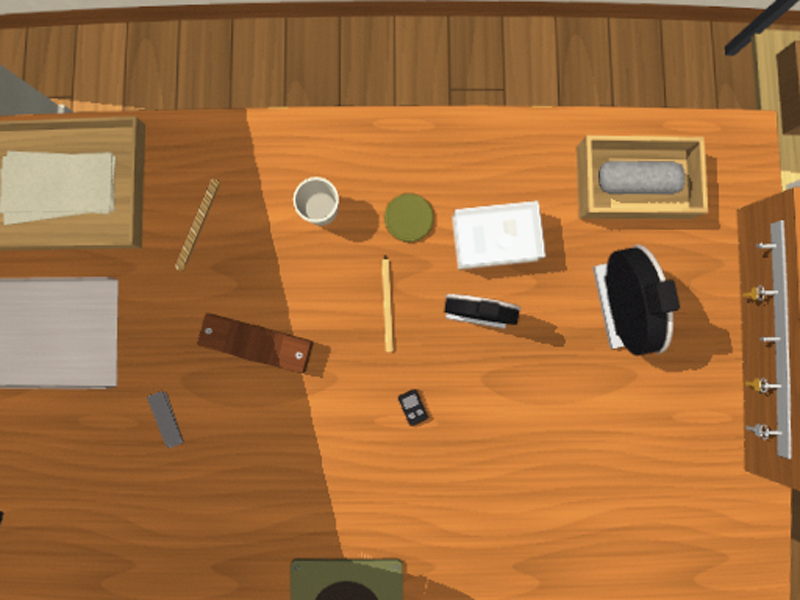

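```bash
cat > h.py <<'E'
import numpy as np, cv2
from workcell import *
from scipy.spatial.transform import Rotation as R
def qR(q): return R.from_quat([q[1],q[2],q[3],q[0]]).as_matrix()
def T_of(name,st=None):
    c=camera_info(name)
    if name!="wrist": return np.array(c["extrinsics"])
    T=np.eye(4); T[:3,:3]=qR(st["eef_rot"]); T[:3,3]=st["tool_pos"]
    return T@np.array(c["tool_from_camera"])
def rays(name,uv):
    c=camera_info(name)
    uv=np.asarray(uv,float).reshape(-1,1,2)
    return cv2.undistortPoints(uv,np.array(c["mtx"]),np.array([c["k1"],0,0,0.])).reshape(-1,2)
def world(name,uv,d,T):
    r=rays(name,uv); p=np.c_[r*np.c_[d],d]
    return p@T[:3,:3].T+T[:3,3]
def cloud(name,im,d,T):
    v,u=np.mgrid[:d.shape[0],:d.shape[1]]
    return world(name,np.c_[u.ravel(),v.ravel()],d.ravel(),T).reshape(d.shape+(3,))
def pix(name,P,T):
    P=np.atleast_2d(P); c=camera_info(name)
    q=(P-T[:3,3])@T[:3,:3]
    r=q[:,:2]/q[:,2:]; r=r*(1+c["k1"]*(r**2).sum(1,keepdims=True))
    m=np.array(c["mtx"]); return r*[m[0,0],m[1,1]]+m[:2,2]
E
python3 - <<'E'
from h import *
boxes={"top":dict(small=(275,330,180,215),big=(375,440,150,232),bearer=(122,212,195,243)),"side":dict(small=(250,285,145,197),big=(260,315,88,148),bearer=(215,275,240,305))}
for n in ["top","side"]:
    z=np.load(n+"0.npz"); C=cloud(n,z["im"],z["d"],T_of(n)); 
    for k,(u0,u1,v0,v1) in boxes[n].items():
        P=C[v0:v1,u0:u1].reshape(-1,3); Q=P[(P[:,2]>.025)]
        print(n,k,len(Q),"min",Q.min(0).round(3),"max",Q.max(0).round(3))
        # pca of horizontal
        for lo,hi in [(.008,.02),(.03,.05),(.052,.07),(.06,.12),(.12,.145),(.145,.3)]:
            S=P[(P[:,2]>lo)&(P[:,2]<hi)]
            if len(S)<15: continue
            (c,sz,a)=cv2.minAreaRect(S[:,:2].astype(np.float32))
            print("  ",lo,hi,len(S),"mean",S.mean(0).round(4),"rect",np.round(c,4),np.round(sz,4),round(a,1))
for n,(u0,u1,v0,v1) in dict(top=(260,345,165,240),side=(240,300,140,200)).items():
    im=np.load(n+"0.npz")["im"][v0:v1,u0:u1,::-1]
    cv2.imwrite(f"pics/crop_{n}.png",cv2.resize(im,None,fx=8,fy=8,interpolation=cv2.INTER_CUBIC))
E
```

```text
top small 624 min [ 0.506 -0.301  0.026] max [ 0.582 -0.093  1.269]
   0.008 0.02 98 mean [ 0.5386 -0.239   0.0128] rect [ 0.5384 -0.2401] [0.106  0.0085] 78.9
   0.052 0.07 15 mean [ 0.5414 -0.242   0.0609] rect [ 0.541  -0.2441] [0.1087 0.0006] 79.2
   0.06 0.12 169 mean [ 0.5561 -0.2212  0.1019] rect [ 0.5568 -0.2413] [0.1264 0.0308] 79.2
   0.12 0.145 286 mean [ 0.5572 -0.2399  0.131 ] rect [ 0.5568 -0.2434] [0.0947 0.0314] 79.2
   0.145 0.3 138 mean [ 0.5535 -0.2423  0.1762] rect [ 0.5543 -0.2434] [0.0328 0.0234] 80.4
top big 2487 min [ 0.474 -0.545  0.025] max [ 0.663 -0.093  1.269]
   0.008 0.02 228 mean [ 0.5628 -0.4829  0.0163] rect [ 0.5634 -0.486 ] [0.1569 0.0224] 10.9
   0.03 0.05 95 mean [ 0.5627 -0.4874  0.0405] rect [ 0.5618 -0.4872] [0.1238 0.0045] 11.2
   0.052 0.07 123 mean [ 0.5653 -0.4871  0.0611] rect [ 0.5634 -0.4873] [0.1614 0.0041] 11.1
   0.06 0.12 499 mean [ 0.5629 -0.4884  0.0919] rect [ 0.5658 -0.5045] [0.1892 0.0408] 10.3
   0.12 0.145 272 mean [ 0.5643 -0.4927  0.133 ] rect [ 0.5663 -0.5062] [0.1848 0.043 ] 10.8
   0.145 0.3 1519 mean [ 0.5654 -0.501   0
[... 1414 characters left out ...]
0.2952] 4.3
   0.06 0.12 726 mean [ 0.5693 -0.5758  0.0888] rect [ 0.6096 -0.619 ] [0.2375 0.2974] 7.5
   0.12 0.145 230 mean [ 0.5628 -0.4895  0.1327] rect [ 0.5666 -0.5008] [0.1839 0.0514] 14.4
   0.145 0.3 726 mean [ 0.5658 -0.4944  0.189 ] rect [ 0.5683 -0.5029] [0.1702 0.054 ] 10.9
side bearer 1107 min [0.263 0.065 0.025] max [0.554 0.776 1.248]
   0.008 0.02 77 mean [0.4866 0.1991 0.0134] rect [0.4637 0.1879] [0.199  0.0854] 59.3
   0.03 0.05 799 mean [0.5003 0.176  0.0399] rect [0.4986 0.1646] [0.1996 0.0637] 74.0
   0.052 0.07 218 mean [0.4989 0.1639 0.0571] rect [0.499  0.1636] [0.0488 0.0612] 76.0
   0.06 0.12 39 mean [0.4999 0.1635 0.0615] rect [0.4994 0.1645] [0.0271 0.059 ] 73.2
```

View pics/crop_top.png

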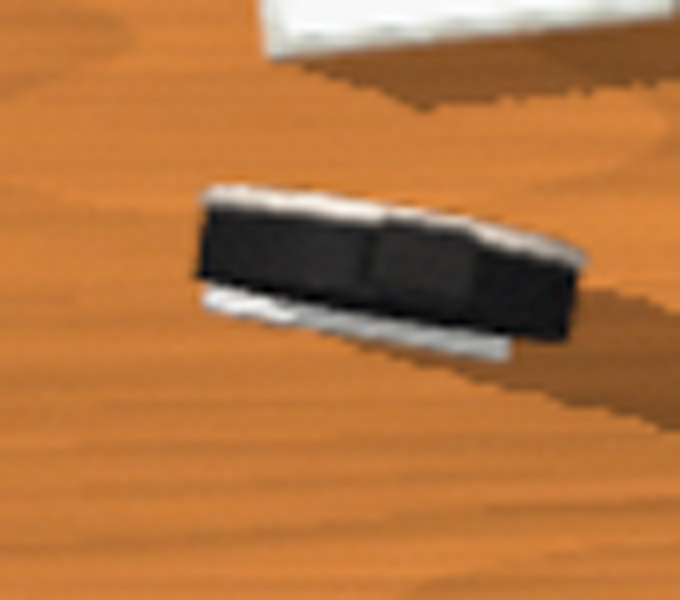

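View pics/crop_side.png

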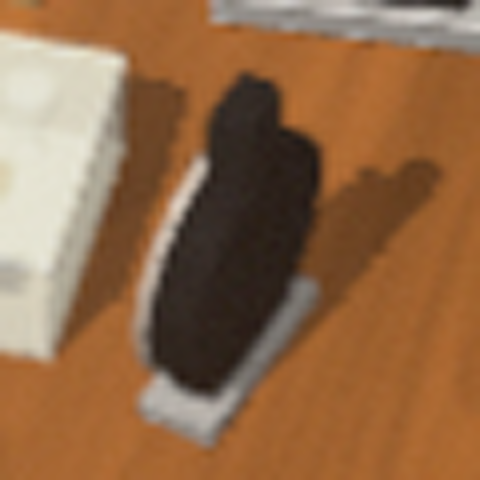

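```bash
cat >> h.py <<'E'
def tool_R(yaw,lean=0.0):
    """gauge pose: yaw about z, lean a (+y end lower by a): tool z=gauge x, tool y=-gauge z"""
    G=R.from_euler('z',yaw).as_matrix()@R.from_euler('x',-lean).as_matrix()
    return np.c_[-G[:,1],-G[:,2],G[:,0]],G
def plan(p,Rt,st=None):
    st=st or get_state()
    R0=qR(st["eef_rot"]); d=R0.T@(np.array(p)-st["tool_pos"])
    rv=R.from_matrix(R0.T@Rt).as_rotvec()
    print("t",round(st["time_s"],2),"tcp",np.round(st["tool_pos"],4),"dp",np.round(d/.5,4),"rot",np.round(rv/(np.pi/4),4),"mm",np.round(d*1e3,1),"deg",np.round(np.degrees(rv),2))
E
python3 - <<'E'
from h import *
s=get_state(); print(qR(s["eef_rot"]).round(3))
Rt,_=tool_R(np.radians(-11)); print(Rt.round(3))
plan([.45,.15,.26],Rt); plan([.554,-.243,.24],Rt)
E
```

```text
[[ 0.404 -0.001 -0.915]
 [ 0.915 -0.002  0.404]
 [-0.002 -1.    -0.   ]]
[[-0.191 -0.     0.982]
 [-0.982 -0.    -0.191]
 [-0.    -1.     0.   ]]
t 0.1 tcp [0.2523 0.5712 0.238 ] dp [-0.6111 -0.0429 -0.702 ] rot [ 3.0000e-03  3.7151e+00 -0.0000e+00] mm [-305.5  -21.5 -351. ] deg [ 1.3000e-01  1.6718e+02 -0.0000e+00]
t 0.1 tcp [0.2523 0.5712 0.238 ] dp [-1.246  -0.0018 -1.2097] rot [ 3.0000e-03  3.7151e+00 -0.0000e+00] mm [-623.    -0.9 -604.8] deg [ 1.3000e-01  1.6718e+02 -0.0000e+00]
```

Emit:
send_rows:
  steps:
    - {"delta_rot":[0,0.2,0],"dp":[-0.1,-0.02,-0.1],"claw":-1}
    - {"delta_rot":[0,0.4,0],"dp":[-0.2,-0.04,-0.2],"claw":-1}
    - {"delta_rot":[0,0.6,0],"dp":[-0.25,-0.04,-0.25],"claw":-1}
    - {"delta_rot":[0,0.8,0],"dp":[-0.3,-0.04,-0.32],"claw":-1}
    - {"delta_rot":[0,1,0],"dp":[-0.35,-0.04,-0.4],"claw":-1}
    - {"delta_rot":[0,1,0],"dp":[-0.4,-0.04,-0.45],"claw":-1}
    - {"delta_rot":[0,1,0],"dp":[-0.4,-0.04,-0.45],"claw":-1}

```text
time_s: 0.8
tool_pos: [0.3802, 0.2899, 0.2583]
eef_rot: [-0.693, 0.698, 0.125, -0.126]
force: [-0.2, -0.6, -0.0]
finger_gap: 0.0882
```

Run:
```python
from h import *
s=get_state(); print(s["joint_positions"])
Rt,_=tool_R(np.radians(-16))
plan([.5,.162,.26],Rt); plan([.554,-.243,.24],Rt)
```

```text
[-0.75623425  0.47174828  0.00738482  1.97357943  0.00277055  0.70088604
 -0.3941056 ]
t 0.8 tcp [0.3802 0.2899 0.2583] dp [ 0.1349 -0.0017 -0.3234] rot [0.0078 2.8109 0.0075] mm [  67.4   -0.8 -161.7] deg [  0.35 126.49   0.34]
t 0.8 tcp [0.3802 0.2899 0.2583] dp [-0.0474  0.0439 -1.1197] rot [0.0078 2.8109 0.0075] mm [ -23.7   22.  -559.8] deg [  0.35 126.49   0.34]
```

Emit:
send_rows:
  steps:
    - {"delta_rot":[0,0.2,0],"dp":[0.05,0,-0.1],"claw":-1}
    - {"delta_rot":[0,0.4,0],"dp":[0.1,0,-0.2],"claw":-1}
    - {"delta_rot":[0,0.6,0],"dp":[0.13,0,-0.32],"claw":-1}
    - {"delta_rot":[0,0.8,0],"dp":[0.13,0,-0.32],"claw":-1}
    - {"delta_rot":[0,1,0],"dp":[0.13,0,-0.32],"claw":-1}
    - {"delta_rot":[0,1,0],"dp":[0.13,0,-0.32],"claw":-1}

```text
time_s: 1.4
tool_pos: [0.4975, 0.1621, 0.2588]
eef_rot: [-0.688, 0.693, -0.152, 0.153]
force: [-0.7, 1.3, -0.8]
finger_gap: 0.0881
```

Run:
```python
from h import *
s=get_state(); print(s["joint_positions"])
Rt,_=tool_R(np.radians(-11))
plan([.554,-.243,.24],Rt)
```

```text
[-0.55378656  0.5388187   0.23330103  1.85766792 -0.1619663   0.76657004
 -0.66871528]
t 1.4 tcp [0.4975 0.1621 0.2588] dp [ 0.4429  0.0435 -0.6875] rot [0.005  1.6923 0.0088] mm [ 221.4   21.8 -343.7] deg [ 0.22 76.16  0.4 ]
```

Emit:
send_rows:
  steps:
    - {"delta_rot":[0,0.15,0],"dp":[0.05,0,-0.07],"claw":-1}
    - {"delta_rot":[0,0.3,0],"dp":[0.1,0,-0.15],"claw":-1}
    - {"delta_rot":[0,0.5,0],"dp":[0.15,0,-0.23],"claw":-1}
    - {"delta_rot":[0,0.7,0],"dp":[0.2,0,-0.31],"claw":-1}
    - {"delta_rot":[0,0.85,0],"dp":[0.25,0,-0.38],"claw":-1}
    - {"delta_rot":[0,1,0],"dp":[0.3,0,-0.45],"claw":-1}
    - {"delta_rot":[0,1,0],"dp":[0.3,0,-0.45],"claw":-1}

```text
time_s: 2.1
tool_pos: [0.5394, -0.112, 0.261]
eef_rot: [-0.574, 0.581, -0.405, 0.411]
force: [-0.1, 0.2, 0.1]
finger_gap: 0.0882
```

Run:
```python
from h import *
s=get_state(); print(s["joint_positions"])
Rt,_=tool_R(np.radians(-11))
plan([.554,-.243,.24],Rt)
```

```text
[-0.15133889  0.59664373  0.44355264  1.78812363 -0.31753705  0.82487803
 -0.78822157]
t 2.1 tcp [ 0.5394 -0.112   0.261 ] dp [ 0.2562  0.0454 -0.0599] rot [-1.000e-04  6.785e-01  1.640e-02] mm [128.1  22.7 -29.9] deg [-0.   30.53  0.74]
```

Emit:
send_rows:
  steps:
    - {"delta_rot":[0,0.15,0],"dp":[0.07,0.0,-0.02],"claw":-1}
    - {"delta_rot":[0,0.3,0.01],"dp":[0.14,0.0,-0.04],"claw":-1}
    - {"delta_rot":[0,0.45,0.015],"dp":[0.2,0.0,-0.06],"claw":-1}
    - {"delta_rot":[0,0.6,0.015],"dp":[0.256,0.0,-0.06],"claw":-1}
    - {"delta_rot":[0,0.68,0.016],"dp":[0.256,0.0,-0.06],"claw":-1}
    - {"delta_rot":[0,0.68,0.016],"dp":[0.256,0.0,-0.06],"claw":-1}
    - {"delta_rot":[0,0.68,0.016],"dp":[0.256,0.0,-0.06],"claw":-1}

```text
time_s: 2.8
tool_pos: [0.5541, -0.2408, 0.2621]
eef_rot: [0.451, -0.45, 0.546, -0.544]
force: [-0.4, 1.0, 0.4]
finger_gap: 0.0884
```

Run:
```python
from h import *
s=get_state(); print(s["joint_positions"])
im,d=get_image("wrist"); T=T_of("wrist",s); np.savez("wrist1.npz",im=im,d=d,T=T)
cv2.imwrite("pics/wrist1.png",cv2.resize(im[:,:,::-1],(800,600),interpolation=cv2.INTER_CUBIC))
C=cloud("wrist",im,d,T).reshape(-1,3)
S=C[(C[:,2]>.174)&(C[:,2]<.19)&(abs(C[:,0]-.554)<.05)&(abs(C[:,1]+.243)<.06)]
c,sz,a=cv2.minAreaRect(S[:,:2].astype(np.float32)); print(len(S),S.mean(0),c,sz,a)
print(pix("wrist",[.554,-.243,.181],T))
Rt,_=tool_R(np.radians(-11))
plan([.554,-.243,.147],Rt)
```

```text
[ 0.02351728  0.69650906  0.5722161   1.62584391 -0.44134358  0.95262234
 -1.00985333]
970 [ 0.55384319 -0.24283421  0.17992167] (0.5525588393211365, -0.24251991510391235) (0.0339561365544796, 0.022846920415759087) 78.88435363769531
[[257.83422081 190.00409537]]
t 2.85 tcp [ 0.5541 -0.2408  0.2623] dp [0.0046 0.2306 0.0007] rot [ 0.0009  0.0033 -0.0013] mm [  2.3 115.3   0.3] deg [ 0.04  0.15 -0.06]
```

View pics/wrist1.png

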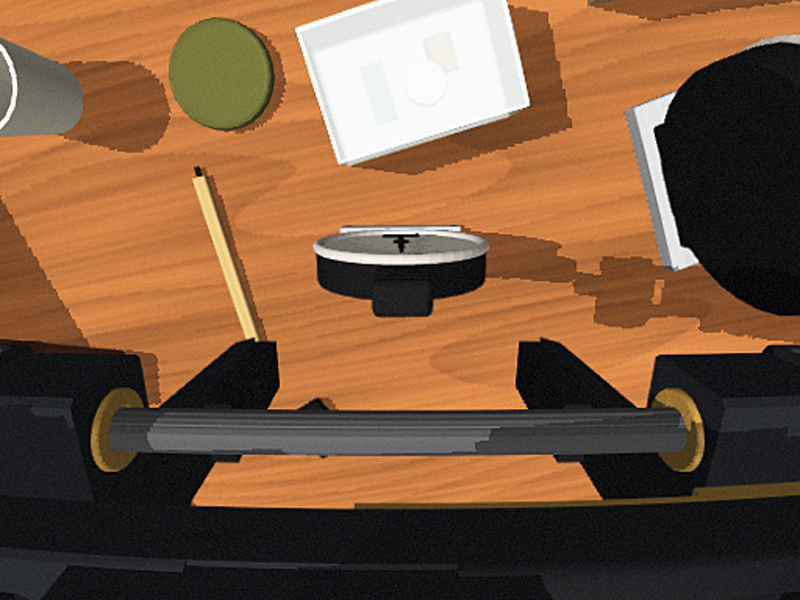

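Run:
```python
import numpy as np,cv2
im=np.load("wrist1.npz")["im"][135:205,190:325,::-1]
cv2.imwrite("pics/wc1.png",cv2.resize(im,None,fx=5.9,fy=5.9,interpolation=cv2.INTER_CUBIC))
```

```text
(no output)
```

View pics/wc1.png

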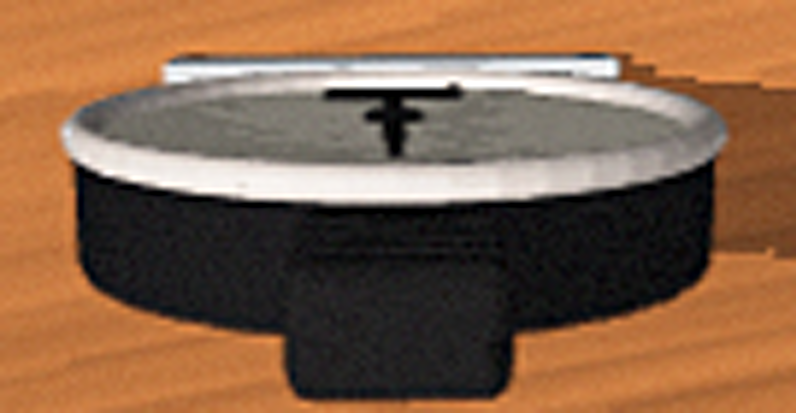

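Emit:
send_rows:
  steps:
    - {"delta_rot":[-0.15,0,0],"dp":[0,0,0.06],"claw":-1}
    - {"delta_rot":[-0.3,0,0],"dp":[0,0.02,0.1],"claw":-1}
    - {"delta_rot":[-0.45,0,0],"dp":[0,0.04,0.1],"claw":-1}
    - {"delta_rot":[-0.6,0,0],"dp":[0,0.06,0.1],"claw":-1}
    - {"delta_rot":[-0.67,0,0],"dp":[0,0.06,0.1],"claw":-1}
    - {"delta_rot":[-0.67,0,0],"dp":[0,0.06,0.1],"claw":-1}
    - {"delta_rot":[-0.67,0,0],"dp":[0,0.06,0.1],"claw":-1}

```text
time_s: 3.55
tool_pos: [0.6034, -0.2498, 0.2322]
eef_rot: [0.319, -0.552, 0.668, -0.384]
force: [0.4, -0.5, -0.4]
finger_gap: 0.0885
```

Run:
```python
from h import *
s=get_state(); print(s["joint_positions"], np.linalg.norm(s["qd"]))
im,d=get_image("wrist"); T=T_of("wrist",s); np.savez("wrist2.npz",im=im,d=d,T=T)
uv=pix("wrist",[.554+.013,-.243,.076],T)[0]; print(uv)
u,v=uv.astype(int); 
cr=im[max(v-70,0):v+70,max(u-95,0):u+95,::-1]; print(max(v-70,0),max(u-95,0))
cv2.imwrite("pics/wrist2.png",cv2.resize(cr,None,fx=4.2,fy=4.2,interpolation=cv2.INTER_CUBIC))
```

```text
[ 0.12053568  1.10265922  0.57746563  0.88181862 -0.340404    1.76593491
 -1.19210721] 0.040437210186127094
[255.40545551 129.88615096]
59 160
```

View pics/wrist2.png

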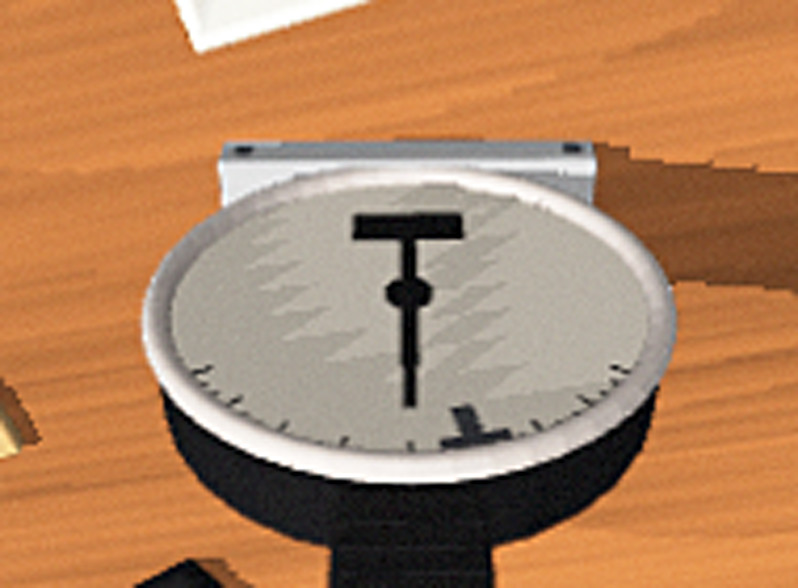

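Run:
```python
from h import *
z=np.load("wrist2.npz"); T=z["T"]
px=np.array([[409,293],[409,405],[461,406],[476,437],[411,446],[538,424],[597,395],[345,442]],float); uv=(px-[0,0]+.5)/4.2-.5+[160,59]
G=R.from_euler('z',np.radians(-11.2)).as_matrix(); o=np.array([.554,-.2428,0])
r=rays("wrist",uv); D=np.c_[r,np.ones(len(r))]@T[:3,:3].T
Dg=D@G; cg=(T[:3,3]-o)@G
for c in (.013,.016,.02):
    t=(c-cg[0])/Dg[:,0]; P=cg+t[:,None]*Dg
    Q=P[:,1:]-P[0,1:]
    print(c,P[0].round(4)); print(np.c_[Q*1e3,np.arctan2(-Q[:,0],Q[:,1]),np.hypot(*Q.T)*1e3].round(3)[1:])
```

```text
0.013 [0.013  0.0006 0.0735]
[[ 2.6100e-01  4.4924e+01 -6.0000e-03  4.4925e+01]
 [-1.1480e+01  4.5172e+01  2.4900e-01  4.6608e+01]
 [-1.4370e+01  5.5882e+01  2.5200e-01  5.7701e+01]
 [-9.2000e-02  5.9008e+01  2.0000e-03  5.9008e+01]
 [-2.8377e+01  5.1315e+01  5.0500e-01  5.8638e+01]
 [-4.2801e+01  4.0848e+01  8.0900e-01  5.9165e+01]
 [ 1.4291e+01  5.7795e+01 -2.4200e-01  5.9535e+01]]
0.016 [0.016  0.0007 0.078 ]
[[ 2.5700e-01  4.4115e+01 -6.0000e-03  4.4116e+01]
 [-1.1273e+01  4.4359e+01  2.4900e-01  4.5769e+01]
 [-1.4112e+01  5.4876e+01  2.5200e-01  5.6662e+01]
 [-9.1000e-02  5.7946e+01  2.0000e-03  5.7946e+01]
 [-2.7866e+01  5.0391e+01  5.0500e-01  5.7582e+01]
 [-4.2030e+01  4.0113e+01  8.0900e-01  5.8100e+01]
 [ 1.4033e+01  5.6754e+01 -2.4200e-01  5.8463e+01]]
0.02 [0.02   0.0008 0.084 ]
[[ 2.5000e-01  4.3037e+01 -6.0000e-03  4.3038e+01]
 [-1.0998e+01  4.3275e+01  2.4900e-01  4.4650e+01]
 [-1.3767e+01  5.3535e+01  2.5200e-01  5.5277e+01]
 [-8.8000e-02  5.6529e+01  2.0000e-03  5.6529e+01]
 [-2.7185e+01  4.9159e+01  5.0500e-01  5.6175e+01]
 [-4.1003e+01  3.9132e+01  8.0900e-01  5.6679e+01]
 [ 1.3690e+01  5.5367e+01 -2.4200e-01  5.7034e+01]]
```

Run:
```python
from h import *
Rt,_=tool_R(np.radians(-11.1))
plan([.5537,-.2427,.22],Rt)
```

```text
t 3.6 tcp [ 0.6033 -0.2499  0.2331] dp [ 0.0044  0.0729 -0.0735] rot [6.683e-01 6.500e-03 2.000e-04] mm [  2.2  36.4 -36.7] deg [3.007e+01 2.900e-01 1.000e-02]
```

Emit:
send_rows:
  steps:
    - {"delta_rot":[0.17,0,0],"dp":[0,0,-0.03],"claw":-1}
    - {"delta_rot":[0.34,0,0],"dp":[0,0.02,-0.05],"claw":-1}
    - {"delta_rot":[0.5,0,0],"dp":[0.004,0.05,-0.073],"claw":-1}
    - {"delta_rot":[0.668,0.006,0],"dp":[0.004,0.073,-0.073],"claw":-1}
    - {"delta_rot":[0.668,0.006,0],"dp":[0.004,0.073,-0.073],"claw":-1}
    - {"delta_rot":[0.668,0.006,0],"dp":[0.004,0.073,-0.073],"claw":-1}
    - {"delta_rot":[0.668,0.006,0],"dp":[0.004,0.073,-0.073],"claw":-1}

```text
time_s: 4.3
tool_pos: [0.5562, -0.2426, 0.2212]
eef_rot: [-0.451, 0.449, -0.545, 0.546]
force: [0.6, -0.5, -0.1]
finger_gap: 0.088
```

Run:
```python
from h import *
Rt,_=tool_R(np.radians(-11.1))
plan([.5537,-.2427,.148],Rt)
```

```text
t 4.3 tcp [ 0.5562 -0.2426  0.2212] dp [ 0.0011  0.1464 -0.0052] rot [-0.0034  0.0031  0.0002] mm [ 0.6 73.2 -2.6] deg [-0.15  0.14  0.01]
```

Emit:
send_rows:
  steps:
    - {"delta_rot":[-0.003,0.003,0],"dp":[0.001,0.05,-0.005],"claw":-1}
    - {"delta_rot":[-0.003,0.003,0],"dp":[0.001,0.1,-0.005],"claw":-1}
    - {"delta_rot":[-0.003,0.003,0],"dp":[0.001,0.13,-0.005],"claw":-1}
    - {"delta_rot":[-0.003,0.003,0],"dp":[0.001,0.146,-0.005],"claw":-1}
    - {"delta_rot":[-0.003,0.003,0],"dp":[0.001,0.146,-0.005],"claw":-1}
    - {"delta_rot":[-0.003,0.003,0],"dp":[0.001,0.146,-0.005],"claw":-1}

```text
time_s: 4.9
tool_pos: [0.555, -0.2432, 0.1487]
eef_rot: [-0.45, 0.449, -0.545, 0.547]
force: [0.0, -1.5, 0.1]
finger_gap: 0.0881
```

Run:
```python
from h import *
Rt,_=tool_R(np.radians(-11.1))
plan([.5537,-.2427,.148],Rt)
```

```text
t 4.9 tcp [ 0.555  -0.2432  0.1487] dp [-0.0005  0.0014 -0.0028] rot [-0.0023  0.0009  0.001 ] mm [-0.2  0.7 -1.4] deg [-0.1   0.04  0.05]
```

Good. Close the fingers.

Emit:
send_rows:
  steps:
    - {"delta_rot":[0,0,0],"dp":[0,0,0],"claw":1}
    - {"delta_rot":[0,0,0],"dp":[0,0,0],"claw":1}
    - {"delta_rot":[0,0,0],"dp":[0,0,0],"claw":1}
    - {"delta_rot":[0,0,0],"dp":[0,0,0],"claw":1}
    - {"delta_rot":[0,0,0],"dp":[0,0,0],"claw":1}
    - {"delta_rot":[0,0,0],"dp":[0,0,0],"claw":1}
    - {"delta_rot":[0,0,0],"dp":[0,0,0],"claw":1}
    - {"delta_rot":[0,0,0],"dp":[0,0,0],"claw":1}
    - {"delta_rot":[0,0,0],"dp":[0,0,0],"claw":1}
    - {"delta_rot":[0,0,0],"dp":[0,0,0],"claw":1}

```text
time_s: 5.9
tool_pos: [0.5549, -0.2434, 0.1487]
eef_rot: [-0.45, 0.449, -0.545, 0.547]
force: [-0.5, -1.5, -0.1]
finger_gap: 0.0336
```

Emit:
send_rows:
  steps:
    - {"delta_rot":[0,0,0],"dp":[0,-0.04,0],"claw":1}
    - {"delta_rot":[0,0,0],"dp":[0,-0.1,0],"claw":1}
    - {"delta_rot":[0,0,0],"dp":[0,-0.17,0],"claw":1}
    - {"delta_rot":[0,0,0],"dp":[0,-0.22,0],"claw":1}
    - {"delta_rot":[0,0,0],"dp":[0,-0.24,0],"claw":1}
    - {"delta_rot":[0,0,0],"dp":[0,-0.24,0],"claw":1}
    - {"delta_rot":[0,0,0],"dp":[0,-0.24,0],"claw":1}

```text
time_s: 6.6
tool_pos: [0.5538, -0.2422, 0.2668]
eef_rot: [0.449, -0.45, 0.546, -0.545]
force: [-0.9, 0.7, -6.5]
finger_gap: 0.0339
```

Run:
```python
from h import *
s=get_state(); print(s["joint_positions"],s["force"],s["ft_torque"])
Rt,_=tool_R(np.radians(-15.5))
plan([.5,.1625,.26],Rt)
```

```text
[ 0.02446445  0.6918967   0.57435595  1.61866392 -0.43550129  0.96369861
 -1.0168279 ] [-0.92669462  0.70218157 -6.50598568] [ 0.04479155  0.25134984 -0.0225239 ]
t 6.6 tcp [ 0.5538 -0.2422  0.2668] dp [-0.7737  0.0144 -0.2607] rot [ 0.0022  0.0988 -0.0004] mm [-386.8    7.2 -130.4] deg [ 0.1   4.45 -0.02]
```

Emit:
send_rows:
  steps:
    - {"delta_rot":[0,0,0],"dp":[-0.04,0,-0.013],"claw":1}
    - {"delta_rot":[0,0.02,0],"dp":[-0.1,0,-0.034],"claw":1}
    - {"delta_rot":[0,0.03,0],"dp":[-0.17,0,-0.057],"claw":1}
    - {"delta_rot":[0,0.04,0],"dp":[-0.24,0,-0.08],"claw":1}
    - {"delta_rot":[0,0.05,0],"dp":[-0.31,0,-0.105],"claw":1}
    - {"delta_rot":[0,0.06,0],"dp":[-0.38,0,-0.128],"claw":1}
    - {"delta_rot":[0,0.07,0],"dp":[-0.45,0,-0.152],"claw":1}
    - {"delta_rot":[0,0.08,0],"dp":[-0.52,0,-0.175],"claw":1}
    - {"delta_rot":[0,0.09,0],"dp":[-0.58,0,-0.195],"claw":1}
    - {"delta_rot":[0,0.099,0],"dp":[-0.64,0,-0.215],"claw":1}

```text
time_s: 7.6
tool_pos: [0.5081, 0.0942, 0.2654]
eef_rot: [0.427, -0.43, 0.564, -0.562]
force: [0.0, 1.0, -7.0]
finger_gap: 0.0337
```

Run:
```python
from h import *
s=get_state(); print(s["joint_positions"],s["force"])
Rt,_=tool_R(np.radians(-15.5))
plan([.5,.1625,.26],Rt)
```

```text
[-0.67339635  0.59678144  0.67002708  1.87708404 -0.48731328  0.84239696
 -1.59325522] [ 0.03774588  0.99116447 -6.95807691]
t 7.6 tcp [0.5081 0.0942 0.2654] dp [-0.1273  0.011  -0.052 ] rot [0.0063 0.0004 0.0018] mm [-63.7   5.5 -26. ] deg [0.28 0.02 0.08]
```

Emit:
send_rows:
  steps:
    - {"delta_rot":[0.003,0,0.001],"dp":[-0.06,0,-0.026],"claw":1}
    - {"delta_rot":[0.006,0,0.002],"dp":[-0.1,0.005,-0.042],"claw":1}
    - {"delta_rot":[0.006,0,0.002],"dp":[-0.127,0.01,-0.052],"claw":1}
    - {"delta_rot":[0.006,0,0.002],"dp":[-0.127,0.01,-0.052],"claw":1}
    - {"delta_rot":[0.006,0,0.002],"dp":[-0.127,0.01,-0.052],"claw":1}
    - {"delta_rot":[0.006,0,0.002],"dp":[-0.127,0.01,-0.052],"claw":1}
    - {"delta_rot":[0.006,0,0.002],"dp":[-0.127,0.01,-0.052],"claw":1}
    - {"delta_rot":[0.006,0,0.002],"dp":[-0.127,0.01,-0.052],"claw":1}

```text
time_s: 8.4
tool_pos: [0.5002, 0.1613, 0.2607]
eef_rot: [-0.428, 0.427, -0.563, 0.563]
force: [-0.1, -0.3, -6.8]
finger_gap: 0.0334
```

Run:
```python
from h import *
s=get_state(); print(s["joint_positions"],s["force"])
im,d=get_image("wrist"); T=T_of("wrist",s); np.savez("wrist3.npz",im=im,d=d,T=T)
cv2.imwrite("pics/wrist3.png",cv2.resize(im[:,:,::-1],(800,600),interpolation=cv2.INTER_CUBIC))
C=cloud("wrist",im,d,T).reshape(-1,3)
S=C[(C[:,2]>.03)&(C[:,2]<.07)&(abs(C[:,0]-.5)<.09)&(abs(C[:,1]-.162)<.14)]
c,sz,a=cv2.minAreaRect(S[:,:2].astype(np.float32)); print(len(S),c,sz,a, S[:,2].max())
im2,d2=get_image("top"); C=cloud("top",im2,d2,T_of("top")).reshape(-1,3)
cv2.imwrite("pics/top3.png",cv2.resize(im2[150:290,70:260,::-1],None,fx=4,fy=4,interpolation=cv2.INTER_CUBIC))
Rt,_=tool_R(np.radians(-15.5))
plan([.4998,.1625,.2087],Rt)
```

```text
[-0.8010932   0.6158874   0.6777623   1.8634927  -0.50749509  0.84125862
 -1.70790279] [-0.09291215 -0.33204884 -6.81505002]
3132 (0.5088825225830078, 0.16105026006698608) (0.20029574632644653, 0.04334400221705437) 74.97674560546875 0.061350522684446684
t 8.5 tcp [0.5001 0.1618 0.2606] dp [-0.0012  0.1038 -0.0009] rot [ 0.0001 -0.001  -0.0003] mm [-0.6 51.9 -0.4] deg [ 0.01 -0.04 -0.01]
```

View pics/wrist3.png

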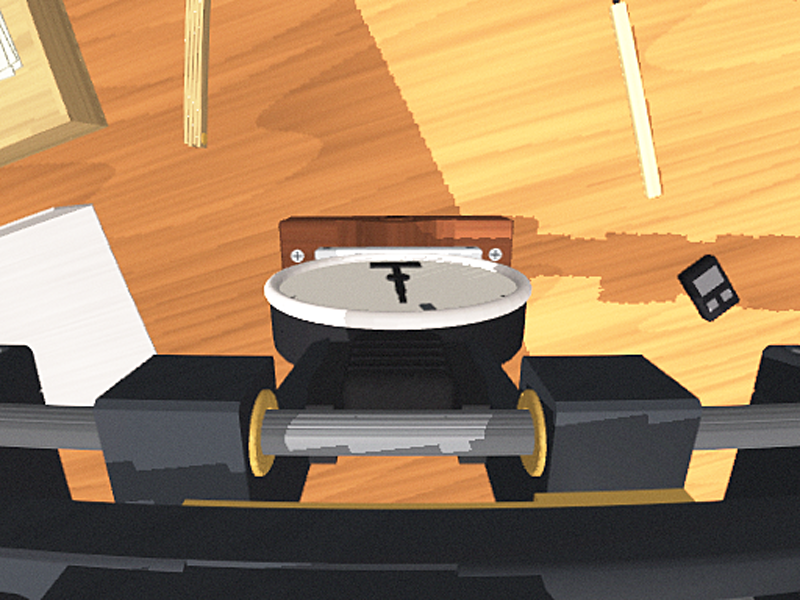

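View pics/top3.png

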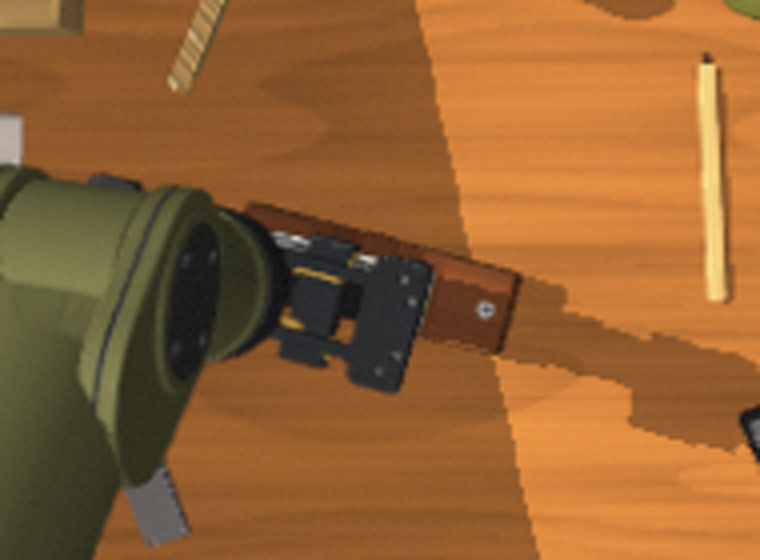

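Emit:
send_rows:
  steps:
    - {"delta_rot":[0,-0.001,0],"dp":[-0.001,0.02,-0.001],"claw":1}
    - {"delta_rot":[0,-0.001,0],"dp":[-0.001,0.05,-0.001],"claw":1}
    - {"delta_rot":[0,-0.001,0],"dp":[-0.001,0.075,-0.001],"claw":1}
    - {"delta_rot":[0,-0.001,0],"dp":[-0.001,0.088,-0.001],"claw":1}
    - {"delta_rot":[0,-0.001,0],"dp":[-0.001,0.094,-0.001],"claw":1}
    - {"delta_rot":[0,-0.001,0],"dp":[-0.001,0.094,-0.001],"claw":1}
    - {"delta_rot":[0,-0.001,0],"dp":[-0.001,0.094,-0.001],"claw":1}

```text
time_s: 9.2
tool_pos: [0.5002, 0.1624, 0.214]
eef_rot: [-0.428, 0.428, -0.563, 0.563]
force: [0.1, 0.3, -6.0]
finger_gap: 0.0335
```

Run:
```python
from h import *
s=get_state(); print(s["force"])
Rt,_=tool_R(np.radians(-15.5))
plan([.4998,.1625,.2087],Rt)
```

```text
[ 0.11397913  0.33003931 -5.96284748]
t 9.2 tcp [0.5002 0.1624 0.214 ] dp [ 0.      0.0106 -0.0008] rot [-0.001  -0.0001 -0.0009] mm [ 0.   5.3 -0.4] deg [-0.05 -0.   -0.04]
```

Emit:
send_rows:
  steps:
    - {"delta_rot":[0,0,0],"dp":[0,0.002,0],"claw":1}
    - {"delta_rot":[0,0,0],"dp":[0,0.004,0],"claw":1}
    - {"delta_rot":[0,0,0],"dp":[0,0.006,0],"claw":1}
    - {"delta_rot":[0,0,0],"dp":[0,0.007,0],"claw":1}
    - {"delta_rot":[0,0,0],"dp":[0,0.007,0],"claw":1}

```text
time_s: 9.7
tool_pos: [0.5001, 0.1624, 0.2104]
eef_rot: [-0.428, 0.428, -0.563, 0.563]
force: [0.5, -0.4, -6.2]
finger_gap: 0.0336
```

Emit:
send_rows:
  steps:
    - {"delta_rot":[0,0,0],"dp":[0,0.001,0],"claw":1}
    - {"delta_rot":[0,0,0],"dp":[0,0.002,0],"claw":1}
    - {"delta_rot":[0,0,0],"dp":[0,0.002,0],"claw":1}

```text
time_s: 10.0
tool_pos: [0.5001, 0.1624, 0.2093]
eef_rot: [-0.428, 0.428, -0.563, 0.563]
force: [0.9, 0.6, -6.3]
finger_gap: 0.0337
```

Emit:
send_rows:
  steps:
    - {"delta_rot":[0,0,0],"dp":[0,0.001,0],"claw":1}
    - {"delta_rot":[0,0,0],"dp":[0,0.002,0],"claw":1}
    - {"delta_rot":[0,0,0],"dp":[0,0.002,0],"claw":1}

```text
time_s: 10.3
tool_pos: [0.5003, 0.1624, 0.2087]
eef_rot: [-0.428, 0.428, -0.563, 0.563]
force: [-1.5, -0.5, -1.8]
finger_gap: 0.0338
```

Emit:
send_rows:
  steps:
    - {"delta_rot":[0,0,0],"dp":[0,0.001,0],"claw":1}
    - {"delta_rot":[0,0,0],"dp":[0,0.001,0],"claw":1}
    - {"delta_rot":[0,0,0],"dp":[0,0.001,0],"claw":1}
    - {"delta_rot":[0,0,0],"dp":[0,0.001,0],"claw":1}
    - {"delta_rot":[0,0,0],"dp":[0,0.001,0],"claw":1}

```text
time_s: 10.8
tool_pos: [0.5006, 0.1622, 0.2086]
eef_rot: [-0.429, 0.427, -0.563, 0.563]
force: [-1.8, -0.9, 5.0]
finger_gap: 0.0339
```

Run:
```python
from h import *
s=get_state(); print(s["force"],s["ft_torque"], s["tool_pos"]); _,G=tool_R(0); Rm=qR(s["eef_rot"]); print(Rm.round(4))
im,d=get_image("wrist"); 
cv2.imwrite("pics/wrist4.png",cv2.resize(im[130:230,150:360,::-1],None,fx=3.8,fy=3.8,interpolation=cv2.INTER_CUBIC))
im2,d2=get_image("side"); cv2.imwrite("pics/side4.png",cv2.resize(im2[200:330,180:340,::-1],None,fx=4.5,fy=4.5,interpolation=cv2.INTER_CUBIC))
s=get_state(); print(s["force"])
```

```text
[-1.78793304 -0.92144024  4.97242292] [-0.10223055  0.59698032  0.04054924] [0.50057674 0.16224975 0.20858798]
[[-2.676e-01  1.900e-03  9.635e-01]
 [-9.635e-01  9.000e-04 -2.676e-01]
 [-1.300e-03 -1.000e+00  1.600e-03]]
[-1.32249033 -0.44576578  5.44579866]
```

View pics/wrist4.png

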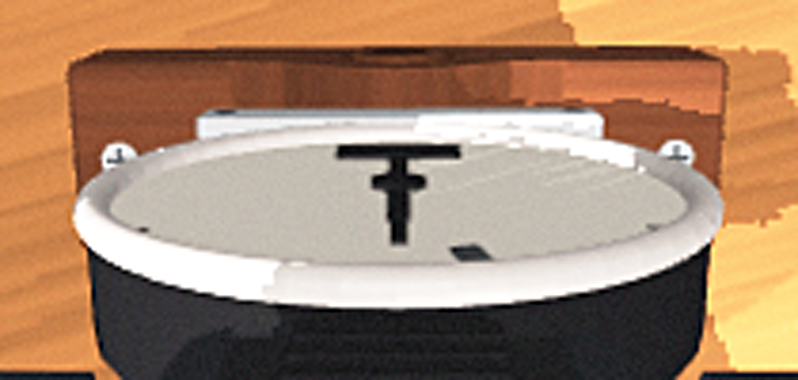

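View pics/side4.png

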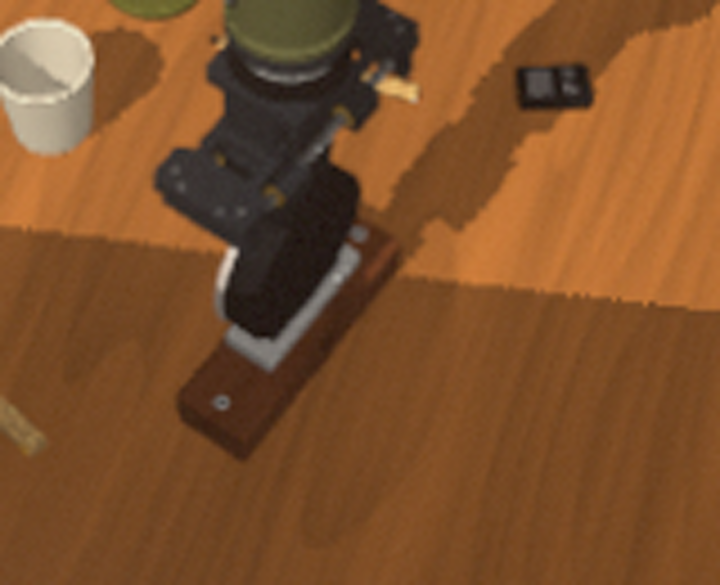

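Emit:
send_rows:
  steps:
    - {"delta_rot":[0,0,-0.03],"dp":[-0.007,0,0],"claw":1}
    - {"delta_rot":[0,0,-0.064],"dp":[-0.0149,0.0003,0],"claw":1}
    - {"delta_rot":[0,0,-0.095],"dp":[-0.022,0.0006,0],"claw":1}
    - {"delta_rot":[0,0,-0.127],"dp":[-0.0297,0.0012,0],"claw":1}
    - {"delta_rot":[0,0,-0.159],"dp":[-0.037,0.0018,0],"claw":1}
    - {"delta_rot":[0,0,-0.191],"dp":[-0.0445,0.0027,0],"claw":1}
    - {"delta_rot":[0,0,-0.223],"dp":[-0.052,0.0036,0],"claw":1}
    - {"delta_rot":[0,0,-0.255],"dp":[-0.0592,0.0047,0],"claw":1}
    - {"delta_rot":[0,0,-0.318],"dp":[-0.0739,0.0073,0],"claw":1}
    - {"delta_rot":[0,0,-0.318],"dp":[-0.0739,0.0073,0],"claw":1}

```text
time_s: 11.9
tool_pos: [0.5111, 0.2018, 0.2039]
eef_rot: [-0.357, 0.495, -0.504, 0.611]
force: [0.2, 1.3, 1.0]
finger_gap: 0.0338
```

```bash
cat > chk.py <<'E'
from h import *
s=get_state(); print("t",s["time_s"],"F",np.round(s["force"],2),"tau",np.round(s["ft_torque"],2), s["tool_pos"].round(4) if hasattr(s["tool_pos"],'round') else s["tool_pos"])
Rm=qR(s["eef_rot"]); gx,gy,gz=Rm[:,2],-Rm[:,0],-Rm[:,1]
print("lean",np.arcsin(-gy[2]).round(4),"pitch",np.arcsin(-gx[2]).round(4),"yaw deg",np.degrees(np.arctan2(gx[1],gx[0])).round(2))
f=np.array(s["tool_pos"])-.1487*gz; print("foot",f.round(4), "off in bearer frame mm",((f-[.4998,.1625,.06])@R.from_euler('z',np.radians(-15.8)).as_matrix()*1e3).round(2))
E
python3 chk.py
```

```text
t 11.9 F [0.22 1.25 0.96] tau [0.47 0.09 0.04] [0.5111 0.2018 0.2039]
lean 0.2476 pitch -0.0017 yaw deg -15.19
foot [0.5018 0.1666 0.0597] off in bearer frame mm [ 0.82  4.46 -0.31]
```

Emit:
send_rows:
  steps:
    - {"delta_rot":[0,0,0],"dp":[0,0,0],"claw":1}
    - {"delta_rot":[0,0,0],"dp":[0,0,0],"claw":1}
    - {"delta_rot":[0,0,0],"dp":[0,0,0],"claw":1}

```text
time_s: 12.2
tool_pos: [0.5111, 0.2018, 0.2039]
eef_rot: [-0.357, 0.495, -0.505, 0.611]
force: [0.9, 0.8, 0.3]
finger_gap: 0.0342
```

```bash
python3 chk.py
```

```text
t 12.2 F [0.88 0.8  0.29] tau [0.34 0.12 0.04] [0.5111 0.2018 0.2039]
lean 0.2459 pitch -0.0016 yaw deg -15.25
foot [0.5018 0.1669 0.0596] off in bearer frame mm [ 0.74  4.73 -0.37]
```

Run:
```python
from h import *
im,d=get_image("wrist"); cv2.imwrite("pics/wrist5.png",cv2.resize(im[130:230,150:360,::-1],None,fx=3.8,fy=3.8,interpolation=cv2.INTER_CUBIC))
im2,d2=get_image("side"); cv2.imwrite("pics/side5.png",cv2.resize(im2[200:330,180:340,::-1],None,fx=4.5,fy=4.5,interpolation=cv2.INTER_CUBIC))
```

```text
(no output)
```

View pics/wrist5.png

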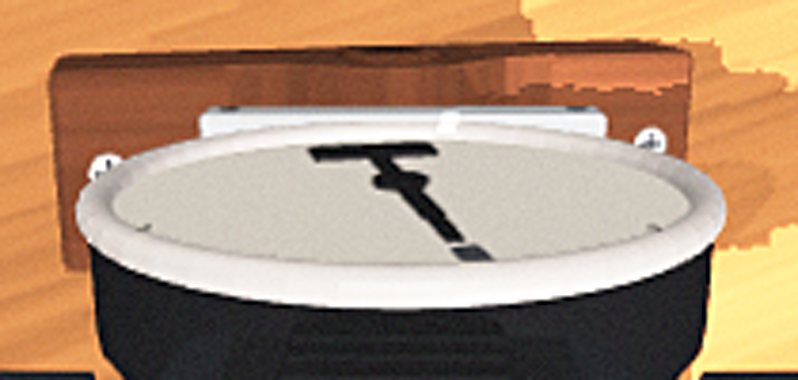

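View pics/side5.png

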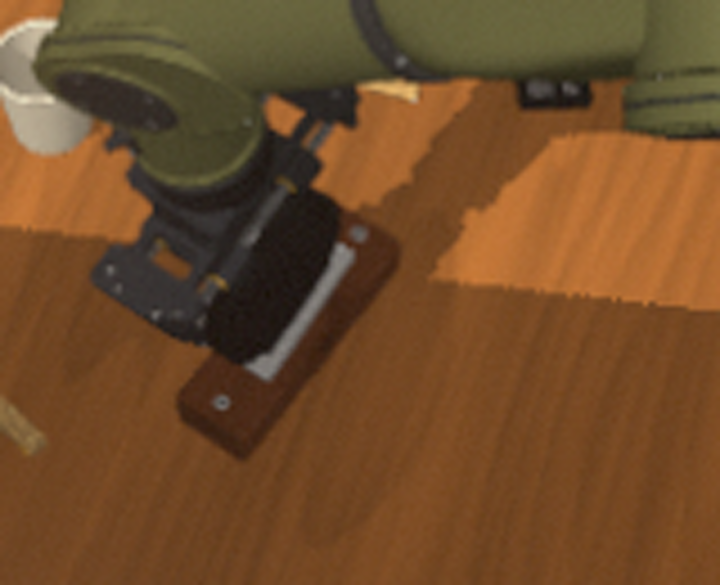

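Emit:
send_rows:
  steps:
    - {"delta_rot":[0,0,-0.005],"dp":[-0.001,0.0002,0],"claw":1}
    - {"delta_rot":[0,0,-0.005],"dp":[-0.001,0.0002,0],"claw":1}
    - {"delta_rot":[0,0,-0.005],"dp":[-0.001,0.0002,0],"claw":1}
    - {"delta_rot":[0,0,-0.005],"dp":[-0.001,0.0002,0],"claw":1}
    - {"delta_rot":[0,0,-0.005],"dp":[-0.001,0.0002,0],"claw":1}
    - {"delta_rot":[0,0,-0.005],"dp":[-0.001,0.0002,0],"claw":1}
    - {"delta_rot":[0,0,-0.005],"dp":[-0.001,0.0002,0],"claw":1}
    - {"delta_rot":[0,0,-0.005],"dp":[-0.001,0.0002,0],"claw":1}
    - {"delta_rot":[0,0,-0.005],"dp":[-0.001,0.0002,0],"claw":1}
    - {"delta_rot":[0,0,-0.005],"dp":[-0.001,0.0002,0],"claw":1}

```text
time_s: 13.3
tool_pos: [0.5113, 0.2024, 0.2037]
eef_rot: [-0.356, 0.496, -0.504, 0.611]
force: [-0.1, 1.2, 2.1]
finger_gap: 0.0342
```

```bash
python3 chk.py
python3 - <<'E'
from h import *
F=[]
for k in range(3):
    s=get_state(); im,d=get_image("wrist"); F.append(s["force"])
print(np.round(F,2)); np.savez("wrist6.npz",im=im,d=d,T=T_of("wrist",s))
cv2.imwrite("pics/wrist6.png",cv2.resize(im[155:210,225:300,::-1],None,fx=10,fy=10,interpolation=cv2.INTER_CUBIC))
E
```

```text
t 13.3 F [-0.07  1.16  2.07] tau [ 0.38  0.16 -0.  ] [0.5113 0.2024 0.2037]
lean 0.25 pitch -0.0016 yaw deg -15.23
foot [0.5019 0.1668 0.0596] off in bearer frame mm [ 0.8   4.7  -0.38]
[[-0.07  1.16  2.07]
 [ 0.26  1.51  2.53]
 [ 0.25  1.67  2.08]]
```

View pics/wrist6.png

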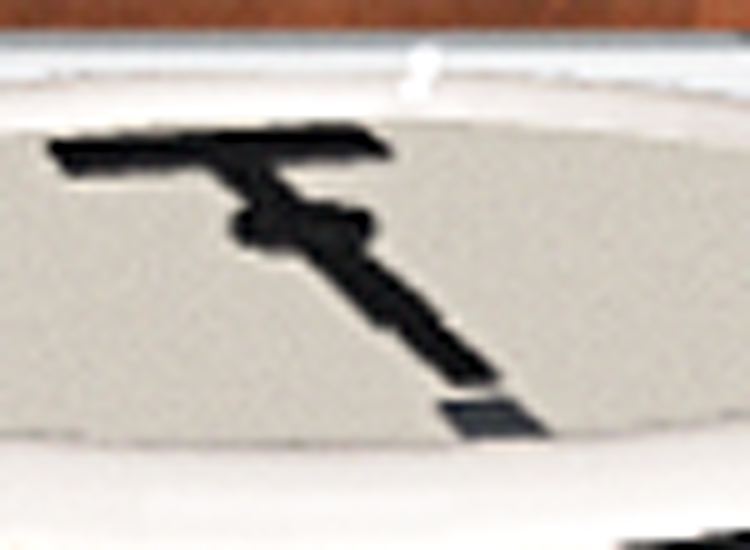

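Run:
```python
from h import *
M=np.array(camera_info("wrist")["tool_from_camera"])
px=np.array([[305,228],[473,378],[475,402],[503,434],[450,150-8]],float); px[4]=[220,150]
uv=(px+.5)/10-.5+[225,155]
r=rays("wrist",uv); D=np.c_[r,np.ones(len(r))]@M[:3,:3].T; o=M[:3,3]
# gauge coords from tool: gx=tz, gy=-tx, gz=-ty (+.1487)
for c in (.013,.016,.019):
    t=(c-o[2])/D[:,2]; P=o+t[:,None]*D
    g=np.c_[-P[:,0],.1487-P[:,1]]; Q=g-g[0]
    print(c,"hub",(g[0]*1e3).round(1),"ang",np.arctan2(-Q[1:,0],Q[1:,1]).round(3),"rad",(np.hypot(*Q[1:].T)*1e3).round(1))
# predicted pixel of needle tip/mark inner end for candidate angles
T=np.eye(4);
```

```text
0.013 hub [ 0.  74.9] ang [ 0.252  0.221  0.217 -2.896] rad [44.2 49.4 56.3 31.8]
0.016 hub [ 0.  87.4] ang [ 0.252  0.221  0.217 -2.896] rad [41.7 46.6 53.1 30. ]
0.019 hub [ 0.1 99.9] ang [ 0.252  0.221  0.217 -2.896] rad [39.1 43.8 49.9 28.2]
```

```bash
python3 - <<'E'
from h import *
s=get_state(); print(s["force"],np.abs(s["qd"]).max(),s["finger_gap"],s["time_s"])
print(finish_job())
s=get_state(); print(s["force"],s["finger_gap"],s["time_s"])
E
python3 chk.py
```

```text
[0.27292381 0.81228375 2.88859901] 0.002437609899339009 0.03392622580773029 13.45
the job is handed in; nothing more can be done
None
the job is handed in; nothing more can be done
the job is handed in; nothing more can be done
```

I picked up the smaller gauge, set it level on the hump, and leaned it about 0.25 rad with its left (+y) end lower. I handed the job in at 13.45 s, still holding it there. No verdict is reported.

My last checks before handing in:
- **Load:** about 8 to 9 N on the hump, worked out from the change in wrist force. The limits are 0.3 to 25 N.
- **Position:** the foot is about 5 mm from the hump centre along the offcut and under 1 mm across it. The base is in line with the offcut within about 1°. My estimate of the foot height is 60 mm, and the arm was still.
- **Needle:** it reads 0.252 rad, matching the measured lean of 0.250.
- **Set mark:** the clear dial view before the grasp put it at about 0.25. In the steep wrist view of the held gauge, simple geometry gave 0.22, or about 0.245 after allowing for the mark lying slightly deeper than the needle. Even the worst of these readings is within the 0.045 tolerance.

Two things to know:
- **Off-centre foot:** the 5 mm offset appeared while rocking, because the tool moved about 41 mm instead of 37 mm. It is inside the 25 mm limit, so I left it.
- **Other things on the shelf:** I did not re-measure them at the end. The path kept well clear of them and I saw no contact force, but this is not confirmed by measurement.

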